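Tuck the short TV remote under the sprung arm of its holder

TASK

Tuck the shorter of the two black TV remotes into the walnut remote holder: slide it lengthwise along the bed, under the upturned lip of the sprung steel arm, until the arm's pad rests on top of it with roughly a third of the remote past the pad. Leave it lying flat, straight and centred on the bed, let go, and leave the long black remote where it lies.

Things in the scene. Friction and masses are not known exactly. Their poses are not given: they have to be found in the camera images.
- short_remote_center (a point): The shorter black TV remote: a slab 140 mm long (its x), 46 wide (y), 20 thick (z), about 90 g, edges rounded 5 mm, face up. The point is its centre, half-way up. Either end may go in first. A thinner white remote (130 mm long) and the long black one lie near it.
- long_remote_center (a point): The longer black TV remote, 215 x 50 x 22 mm, x along its length; the point is its centre. Not to be moved.
- bed_point (a point): Point on the holder's bed, below the arm's pad, on the centre line. Fixed walnut bed, no side walls: 260 mm long (x -130 to +130 from here), 110 wide (y), top face (z = 0 here) 10 mm over the shelf. x points into the holder, the way the remote slides. A stop 14 mm high crosses the bed at x = +77, the hinge is at +103. A remote put home has its centre at x = -50 to -10 mm, best -25.
- press_arm (a joint): Sprung steel arm, 28 mm wide, hinged at the bed's far end. 0 rad = at rest, pad (x = 0) 6 mm over the bed; rising = positive, about 0.14 with the remote in. A lip slopes up 26 degrees from the pad to x = -60 mm, 34 mm over the bed, so a remote slid in along the bed wedges the arm up (push up to 10 N; lip tip then 60 mm high). The pad presses with about 2 N.

How it is judged:
By the outcome, as a careful person would: the job done as asked, in the order asked, and still so for the second after the job is handed in, with the robot touching nothing.
It also fails if it takes over 40 s, if anything falls off the work surface, if the arm or the gripper's body presses on something with over 40 N, if the wrist force passes 120 N, or if a joint passes its speed limit or range.

ROBOT

A 6-joint arm with a two-finger parallel gripper is mounted at the origin on the work surface. World frame = base frame: x ahead of the robot, y to its left, z up, the work surface at z = 0. Lengths are in m, angles in rad, forces in N, time in s.
With the tool pointing down it reaches from about 0.35 to 0.975 m from the base axis. Payload 4.9 kg.
Tool frame: the origin (TCP) lies midway between the tips of the shut fingers; the grasp point (between the pads) lies 19 mm behind it; x points along the fingers, y is the direction in which the jaws open and shut, and the axes are right-handed (so a half turn about x gives the same grasp; the last joint's range is limited). The gripper opens to 85 mm and grips with 20 to 120 N. Pads are 22 mm wide; open, the fingers measure 114 mm over their backs; the gripper's body (76 mm by 85 mm) begins 54 mm behind the grasp point. The pads swing forward as they close: fully open they stand 13 mm farther back than shut.
Start: joints at [1.117, 0.053, 1.613, -0, 1.476, -0.119], TCP at [0.205, 0.59, 0.231] pointing down, gripper open.
Joint ranges: [-3.01, 3.01], [-1.01, 2.22], [0.06, 2.58], [-1.02, 4.17], [0.09, 2.62], [-3.14, 3.14]. Speed limits (rad/s): [2.57, 2.57, 3.14, 3.14, 3.14, 3.14].

INTERFACE

Orientations are given as a unit quaternion [w, x, y, z].
In Python, from plant import manip gives the robot as it stands.
- The arm moves only by the tool send_rows, never from a script. Its argument "motion" is a list that holds one entry, the list of rows, each a list of 6 numbers: the shift along the world's x, y, z in cm, then the turn, a rotation vector about the world's x, y, z in rad. A call has 1 to 12 rows; each row shifts and turns the commanded pose from where the row before left it; what a row does not reach is not made up. A row lasts 1/12 s, in which the tool goes at most 41.7 mm and 7.16 degrees, less where a joint would pass 70% of its speed; a pose out of reach is approached as far as the arm can. A call with a gripper value outside its range is refused whole. "fingers" is the closure, from 0 (fully open) to 1 (shut), set as the call begins (left out, the last holds). The fingers move at their own pace and stop on an object; the grip force is fixed at half the most. Time passes only in rows, so rows that do not move let the fingers close. It gives the time, the measured TCP pose, the force and the opening at its end, in the units of the state.
- manip.state(): the state, without advancing time (a new reading comes with each control period).
- manip.grab_frame(name): name is "scene" or "side" or "wrist"; returns the picture (384x512x3 uint8, red, green, blue); there is no depth.
- manip.calibration(name): a dict with "mtx" (3x3 intrinsics, pixels), "cam_to_world" (4x4, takes a point from camera to world coordinates); the wrist camera has in their place "hand_eye" (4x4, takes a point from camera to tool coordinates, whose origin is the TCP and whose axes are the tool frame's). Camera axes: x right, y up, looking along -z (the intrinsics and any distortion apply to the point x, -y, -z); pixel columns grow to the right and rows downward; lengths in m; the calibration is good to about 2 mm. A picture is of the moment at which its call begins: read the wrist's pose just before it. calibration takes no time and is no camera call.
- manip.job_done(): hands the job in, once; it reports no verdict.
Trained networks look in the newest picture that a camera, given by its name, has taken for a name from the list of things; names that differ only in an ending like _2 or _b are one class to them, and where a whole thing is asked for, a point or a joint stands for the part that bears it (a point fixed in the world has none). Each returns a list of dicts, best first, with "confidence" (0 to 1); they miss things now and then, are a little off and sometimes report something else, mostly with a low value. They report only what shows in the picture. A call takes as long as a camera call.
- manip.boxes_of(query, camera): "centre" ([x, y, z] in m, in the coordinates of the camera as it stood for that picture, good to about 4 mm: the middle of the surface that is visible of it).
- manip.trace(query, camera): "region" (384x512 bool, what is visible of it).
- manip.landmark_of(query, camera): "centre" ([x, y, z] in m, in the coordinates of the camera as it stood for that picture, good to about 4 mm: a listed point, or the origin of a listed thing).
The state is a dict: "time": time; "joint_pos": joint angles; "joint_vel": joint speeds; "joint_efforts": joint torques, N m; "tool_pos": TCP position; "tool_rot": TCP orientation; "contact_force": force on the tool from outside, world axes, zero at the start; "ft_torque": the same for the moment, N m; "gripper_width": opening from 0.0 (shut) to 1.0 (fully open).
Only numpy, scipy, OpenCV 4.12 (cv2) and the standard library are available. Lean on these libraries where they do the work, as an engineer would, in place of code of your own. Each camera call takes 0.05 s, during which the arm holds its last target.

## Working session

There is one attempt and no reset: what is moved stays moved. The work goes in short steps, Python scripts to look and compute and a tool call to move; the robot and the scene stay as the last step left them, time stands still between calls to the robot, and variables do not carry over. Pictures are saved under pics/ and viewed, and the job is handed in when it is done.

Besides the shell and the picture viewer there is one more tool, called after "Emit:" as name([rows], argument=value, ...), one row to a line, values as JSON. send_rows: Moves the arm, as the interface text tells. Its arguments: {"type":"object","properties":{"motion":{"type":"array","items":{"type":"array","items":{"type":"array","items":{"type":"number"}}}},"fingers":{"type":"number"}},"required":["motion"]}

```bash
ls; mkdir -p pics
cat > h.py <<'E'
from plant import manip
import numpy as np, cv2
from scipy.spatial.transform import Rotation as R
def T_tool(s):
    q=s["tool_rot"]; T=np.eye(4); T[:3,:3]=R.from_quat([q[1],q[2],q[3],q[0]]).as_matrix(); T[:3,3]=s["tool_pos"]; return T
def cam(name,s=None):
    c=manip.calibration(name)
    if name=="wrist":
        return np.array(c["mtx"]), T_tool(s)@np.array(c["hand_eye"]), c
    return np.array(c["mtx"]), np.array(c["cam_to_world"]), c
def ray(K,T,px):
    p=np.linalg.inv(K)@np.array([px[0],px[1],1.]); d=np.array([p[0],-p[1],-1.])
    return T[:3,3], T[:3,:3]@d
def onz(K,T,px,z):
    o,d=ray(K,T,px); return o+d*(z-o[2])/d[2]
def proj(K,T,P):
    p=np.linalg.inv(T)@np.append(P,1); p=K@np.array([p[0],-p[1],-p[2]]); return p[:2]/p[2]
def save(im,n): cv2.imwrite("pics/"+n,im[:,:,::-1])
def w(T,c): return T[:3,:3]@np.array(c)+T[:3,3]
E
python3 - <<'E'
from h import *
s=manip.state(); print(s)
for n in ["scene","side","wrist"]:
    im=manip.grab_frame(n); save(im,n+"0.png"); K,T,c=cam(n,s); print(n,K.tolist(),T.round(3).tolist(),[k for k in c])
    for q in ["short_remote_center","long_remote_center","bed_point","press_arm"]:
        for r in manip.landmark_of(q,n)[:3]: print(q,round(r["confidence"],2),w(T,r["centre"]).round(4), proj(K,T,w(T,r["centre"])).round())
E
```

```text
pics
{'time': 0.0, 'joint_pos': array([ 1.11700787e+00,  5.33404973e-02,  1.61428124e+00,  1.19930708e-05,
        1.47598319e+00, -1.18970604e-01]), 'joint_vel': array([ 1.27998112e-03,  6.96212445e-05,  1.25629823e-03, -1.56408390e-03,
        4.93458015e-05,  1.35183391e-03]), 'joint_efforts': array([-2.90627404e-04, -3.93690956e+01, -3.70175529e+01, -1.74523120e-04,
        7.05780520e-03, -1.93313508e-05]), 'tool_pos': array([0.20508194, 0.58974683, 0.23008078]), 'tool_rot': array([ 0.69701586,  0.11714289,  0.6974259 , -0.11850545]), 'contact_force': array([ 0.34665629, -0.50882984,  0.40026828]), 'ft_torque': array([-0.01852859, -0.04447701,  0.00229471]), 'gripper_width': 0.9972842449354736}
scene [[374.8975440572774, 0.0, 256.16015750984747], [0.0, 374.8975440572774, 190.20466572019396], [0.0, 0.0, 1.0]] [[0.358, -0.529, 0.769, 1.323], [0.934, 0.202, -0.296, -0.357], [0.001, 0.824, 0.566, 0.596], [0.0, 0.0, 0.0, 1.0]] ['mtx', 'cam_to_world']
long_remote_center 0.7 [ 0.5392 -0.4269  0.0086] [114. 224.]
bed_point 0.81 [0.5919 0.1943 0.0097] [346. 185.]Traceback (most recent call last):
  File "<stdin>", line 6, in <module>
ValueError: it knows: bed_point, long_remote_center, short_remote_center
```

Run:
```python
from h import *
s=manip.state()
for n in ["scene","side","wrist"]:
    im=manip.grab_frame(n); save(im,n+"1.png"); K,T,c=cam(n,s)
    if n!="scene": print(n,K.tolist(),T.round(3).tolist(),[k for k in c])
    for q in ["short_remote_center","long_remote_center","bed_point"]:
        for r in manip.landmark_of(q,n)[:3]: print(q,round(r["confidence"],2),w(T,r["centre"]).round(4), proj(K,T,w(T,r["centre"])).round())
```

```text
short_remote_center 0.63 [ 0.5257 -0.1266  0.0092] [230. 196.]
long_remote_center 0.93 [ 0.5413 -0.4266  0.008 ] [115. 225.]
bed_point 0.62 [0.5948 0.1927 0.0082] [346. 186.]
side [[472.19814835208325, 0.0, 252.28120571676328], [0.0, 472.19814835208325, 187.21038924091673], [0.0, 0.0, 1.0]] [[0.769, 0.463, -0.442, 0.025], [-0.64, 0.557, -0.53, -0.785], [0.001, 0.69, 0.724, 1.036], [0.0, 0.0, 0.0, 1.0]] ['mtx', 'cam_to_world']
short_remote_center 0.88 [ 0.5274 -0.1252  0.0119] [239. 226.]
long_remote_center 0.8 [ 0.5413 -0.4214  0.0159] [319. 294.]
bed_point 0.76 [0.5952 0.1938 0.0084] [193. 156.]
wrist [[280.4476077418693, 0.0, 251.5155934877361], [0.0, 280.4476077418693, 190.76188939751864], [0.0, 0.0, 1.0]] [[0.328, -0.896, -0.299, 0.129], [0.945, 0.311, 0.106, 0.617], [-0.002, -0.318, 0.948, 0.374], [0.0, 0.0, 0.0, 1.0]] ['mtx', 'hand_eye']
```

View pics/scene0.png

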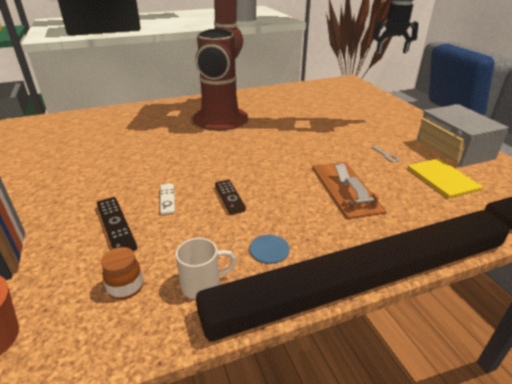

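```bash
sleep 1; ls pics
```

```text
scene0.png
scene1.png
side1.png
wrist1.png
```

View pics/side1.png

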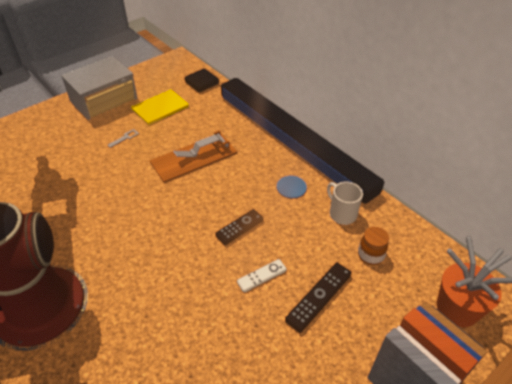

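Run:
```python
from h import *
s=manip.state(); print(s["time"])
im=cv2.imread("pics/scene1.png"); a=cv2.resize(im[140:240,190:400],None,fx=3.8,fy=3.8,interpolation=cv2.INTER_CUBIC); cv2.imwrite("pics/sc_crop.png",a)
im=cv2.imread("pics/side1.png"); a=cv2.resize(im[110:270,120:300],None,fx=3.7,fy=3.7,interpolation=cv2.INTER_CUBIC); cv2.imwrite("pics/si_crop.png",a)
for n in ["scene","side"]:
    manip.grab_frame(n); K,T,c=cam(n)
    for r in manip.trace("short_remote_center",n)[:2]:
        m=r["region"]; ys,xs=np.nonzero(m); print(n,r["confidence"],m.sum(),xs.mean(),ys.mean())
        P=np.array([onz(K,T,p,0.018)[:2] for p in zip(xs,ys)]); 
        print(P.mean(0), cv2.minAreaRect((P*1000).astype(np.float32)))
```

```text
0.8
scene 0.92 590 229.92881355932204 196.9813559322034
[ 0.54165216 -0.13217046] ((537.8404541015625, -131.7713623046875), (47.80096435546875, 155.62074279785156), 89.2858657836914)
side 0.88 802 238.92643391521196 226.85910224438902
[ 0.52199344 -0.13202259] ((523.9082641601562, -131.40762329101562), (144.02003479003906, 55.976402282714844), 0.6286320686340332)
```

View pics/sc_crop.png

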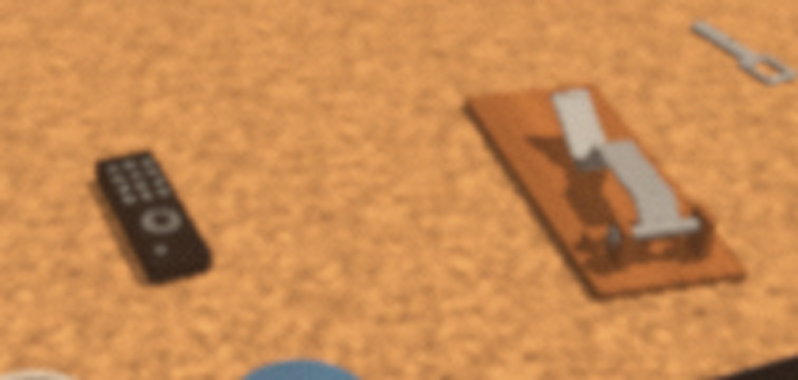

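View pics/si_crop.png

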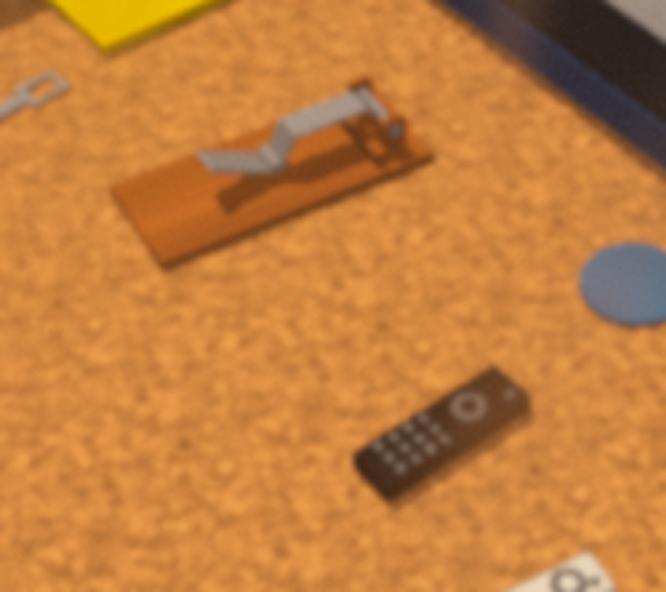

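Run:
```python
from h import *
s=manip.state(); print(T_tool(s).round(3), s["time"])
for n,pts,off,f in [("scene",[(468,100),(590,85),(745,275),(597,292)],(190,140),3.8),("side",[(112,190),(165,263),(432,156)],(120,110),3.7)]:
    K,T,c=cam(n)
    for p in pts: print(n,p,onz(K,T,(p[0]/f+off[0],p[1]/f+off[1]),0.010).round(4))
# remote top corners
K,T,c=cam("scene")
for p in [(98,162),(150,153),(210,255),(155,272)]: print("rem scene",onz(K,T,(p[0]/3.8+190,p[1]/3.8+140),0.02).round(4))
K,T,c=cam("side")
for p in [(357,458),(493,370),(528,400),(392,490)]: print("rem side",onz(K,T,(p[0]/3.7+120,p[1]/3.7+110),0.02).round(4))
```

```text
[[ 0.     0.329  0.944  0.205]
 [ 0.     0.944 -0.329  0.59 ]
 [-1.     0.     0.     0.231]
 [ 0.     0.     0.     1.   ]] 1.0
scene (468, 100) [0.4694 0.1561 0.01  ]
scene (590, 85) [0.4837 0.2602 0.01  ]
scene (745, 275) [0.738 0.221 0.01 ]
scene (597, 292) [0.7184 0.1186 0.01  ]
side (112, 190) [0.4752 0.2596 0.01  ]
side (165, 263) [0.4628 0.1563 0.01  ]
side (432, 156) [0.7127 0.1185 0.01  ]
rem scene [ 0.466 -0.149  0.02 ]
rem scene [ 0.468  -0.1096  0.02  ]
rem scene [ 0.602  -0.1101  0.02  ]
rem scene [ 0.6066 -0.1501  0.02  ]
rem side [ 0.4585 -0.1132  0.02  ]
rem side [ 0.59   -0.1116  0.02  ]
rem side [ 0.5912 -0.1515  0.02  ]
rem side [ 0.4605 -0.1528  0.02  ]
```

Emit:
send_rows([
  [[2.6,-3.1,0,0,0,0.016],[2.6,-3.1,0,0,0,0.016],[2.6,-3.1,0,0,0,0.016],[2.6,-3.1,0,0,0,0.016],[2.6,-3.1,0,0,0,0.016],[2.6,-3.1,0,0,0,0.016],[2.6,-3.1,0,0,0,0.016],[2.6,-3.1,0,0,0,0.016],[2.6,-3.1,0,0,0,0.016],[2.6,-3.1,0,0,0,0.016],[2.6,-3.1,0,0,0,0.016],[2.6,-3.1,0,0,0,0.016]],
], fingers=0)

```text
time: 2.0
tool_pos: [0.5184, 0.2165, 0.2316]
tool_rot: [0.706, 0.05, 0.705, -0.05]
contact_force: [0.9, 0.7, -0.7]
gripper_width: 1.002
```

Emit:
send_rows([
  [[3.0,-3,0,0,0,0],[2,-2,0,0,0,0],[0,0,0,0,0,0],[0,0,0,0,0,0],[0,0,0,0,0,0]],
])

```text
time: 2.42
tool_pos: [0.5665, 0.1691, 0.2312]
tool_rot: [0.705, 0.051, 0.706, -0.05]
contact_force: [0.1, -0.8, -1.1]
gripper_width: 1.0
```

```bash
cat > look.py <<'E'
from h import *
import sys
tag=sys.argv[1]; n="wrist"
s=manip.state(); im=manip.grab_frame(n); K,T,c=cam(n,s)
print(s["time"],s["tool_pos"].round(4),T_tool(s)[:3,:3].round(3).tolist(),s["gripper_width"],s["contact_force"].round(1))
np.savez("v_"+tag,K=K,T=T,im=im)
save(cv2.resize(im,None,fx=1.5,fy=1.5,interpolation=cv2.INTER_CUBIC),tag+".png")
for q in sys.argv[2:]:
    for r in manip.landmark_of(q,n)[:2]: print(q,round(r["confidence"],2),w(T,r["centre"]).round(4), proj(K,T,w(T,r["centre"])).round())
E
python3 look.py w1 bed_point short_remote_center
```

```text
2.4167 [0.5665 0.1691 0.2312] [[-0.001, 0.142, 0.99], [0.0, 0.99, -0.142], [-1.0, 0.0, -0.001]] 0.9995201916082329 [ 0.1 -0.8 -1.1]
bed_point 0.67 [0.594  0.1899 0.0091] [270. 179.]
short_remote_center 0.58 [ 0.5264 -0.1295  0.0164] [ 21. 164.]
```

View pics/w1.png

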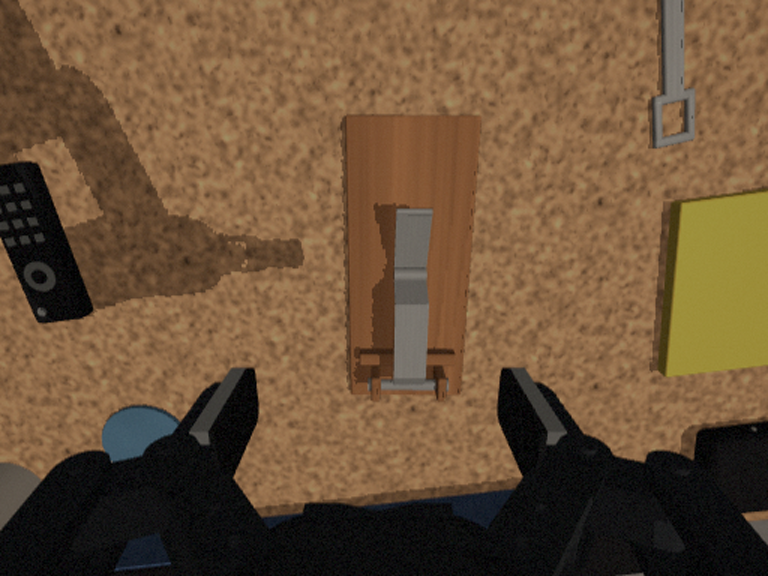

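Run:
```python
import cv2
im=cv2.imread("pics/w1.png"); cv2.imwrite("pics/w1c.png",cv2.resize(im[100:410,330:500],None,fx=1.9,fy=1.9,interpolation=cv2.INTER_CUBIC))
from h import *
v=np.load("v_w1.npz")
for p in [(346,116),(480,116),(460,394),(352,394)]: print(onz(v["K"],v["T"],(p[0]/1.5,p[1]/1.5),0.01).round(4))
```

```text
[0.461  0.1584 0.01  ]
[0.4763 0.2651 0.01  ]
[0.7315 0.2285 0.01  ]
[0.7162 0.1217 0.01  ]
```

View pics/w1c.png

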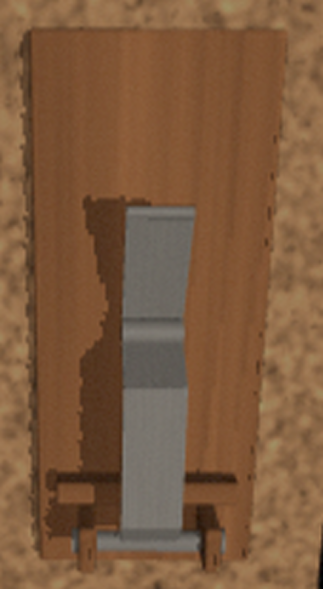

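Emit:
send_rows([
  [[-0.5,-3.0,-0.4,0,0,0.018],[-0.5,-3.0,-0.4,0,0,0.018],[-0.5,-3.0,-0.4,0,0,0.018],[-0.5,-3.0,-0.4,0,0,0.018],[-0.5,-3.0,-0.4,0,0,0.018],[-0.5,-3.0,-0.4,0,0,0.018],[-0.5,-3.0,-0.4,0,0,0.018],[-0.5,-3.0,-0.4,0,0,0.018],[0,0,0,0,0,0],[0,0,0,0,0,0],[0,0,0,0,0,0]],
])

```text
time: 3.48
tool_pos: [0.5268, -0.0702, 0.1995]
tool_rot: [0.707, -0.001, 0.707, 0.001]
contact_force: [0.2, 0.6, 0.0]
gripper_width: 0.998
```

```bash
python3 look.py w2 bed_point short_remote_center
```

```text
3.4833 [ 0.5268 -0.0702  0.1995] [[0.0, -0.002, 1.0], [0.0, 1.0, 0.002], [-1.0, 0.0, 0.0]] 0.9984548157652922 [0.2 0.6 0. ]
bed_point 0.64 [0.5951 0.1914 0.0102] [454. 219.]
short_remote_center 0.9 [ 0.5253 -0.1332  0.015 ] [199. 166.]
```

View pics/w2.png

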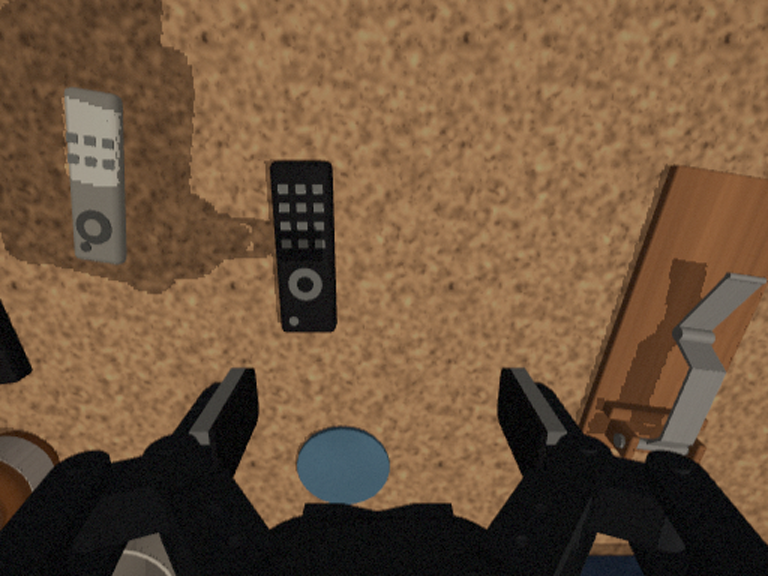

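Run:
```python
from h import *
v1=np.load("v_w1.npz");v2=np.load("v_w2.npz")
def tri(obs):
    A=np.zeros((3,3));b=np.zeros(3)
    for (K,T,p) in obs:
        o,d=ray(K,T,p); d/=np.linalg.norm(d); M=np.eye(3)-np.outer(d,d); A+=M;b+=M@o
    return np.linalg.solve(A,b)
V=lambda v,p:(v["K"],v["T"],(p[0]/1.5,p[1]/1.5))
print("bed corner",tri([V(v1,(346,116)),V(v2,(674,167))]))
print("lip-tip left",tri([V(v1,(397,210)),V(v2,(731,276))]), "right", tri([V(v1,(432,210)),V(v2,(764,281))]))
print("ring",tri([V(v1,(40,276)),V(v2,(305,284))]))
print("dot",tri([V(v1,(42,313)),V(v2,(294,321))]))
P=[onz(*V(v2,p),0.02) for p in [(272,162),(331,161),(336,330),(282,331)]]
for p in P: print(p.round(4))
print(np.mean(P,0))
K,T=v2["K"],v2["T"]; r=[x for x in manip.trace("short_remote_center","wrist")][0]; 
m=r["region"]; ys,xs=np.nonzero(m); Q=np.array([onz(K,T,p,0.018)[:2] for p in zip(xs,ys)]); print(r["confidence"],cv2.minAreaRect((Q*1000).astype(np.float32)))
# grey grid of buttons midline
# two-view by scene/side of same ring
Ks,Ts,_=cam("scene");Kd,Td,_=cam("side")
print("ring scene/side",tri([(Ks,Ts,(160/3.8+190,220/3.8+140)),(Kd,Td,(468/3.7+120,405/3.7+110))]))
print("s/w",tri([(Ks,Ts,(160/3.8+190,220/3.8+140)),V(v2,(305,284))]))
```

```text
bed corner [0.46125648 0.15808736 0.00558776]
lip-tip left [0.53616656 0.18841828 0.0479241 ] right [0.54036887 0.21529508 0.04629475]
ring [ 0.55248661 -0.12890633  0.02063795]
dot [ 0.5852349  -0.13974784  0.02148406]
[ 0.4583 -0.1484  0.02  ]
[ 0.4575 -0.1049  0.02  ]
[ 0.5933 -0.1052  0.02  ]
[ 0.5943 -0.1505  0.02  ]
[ 0.52582585 -0.12724197  0.02      ]
0.85 ((527.115234375, -128.64859008789062), (139.81178283691406, 48.125423431396484), 0.2018861621618271)
ring scene/side [ 0.55244715 -0.12824066  0.0210823 ]
s/w [ 0.5525473  -0.12904627  0.02049638]
```

Emit:
send_rows([
  [[-1.3,-1.45,-3.5,0,-0.065,0],[-1.3,-1.45,-3.5,0,-0.065,0],[-1.3,-1.45,-3.5,0,-0.065,0],[-1.3,-1.45,-3.5,0,-0.065,0],[0,0,0,0,0,0],[0,0,0,0,0,0],[0,0,0,0,0,0]],
])

```text
time: 4.27
tool_pos: [0.4757, -0.1292, 0.0602]
tool_rot: [0.793, -0.001, 0.609, 0.0]
contact_force: [0.8, -0.9, 0.1]
gripper_width: 0.999
```

```bash
python3 look.py w3
```

```text
4.2667 [ 0.4757 -0.1292  0.0602] [[0.259, -0.001, 0.966], [-0.001, 1.0, 0.002], [-0.966, -0.001, 0.259]] 0.9990907362376112 [ 0.8 -0.9  0.1]
```

View pics/w3.png

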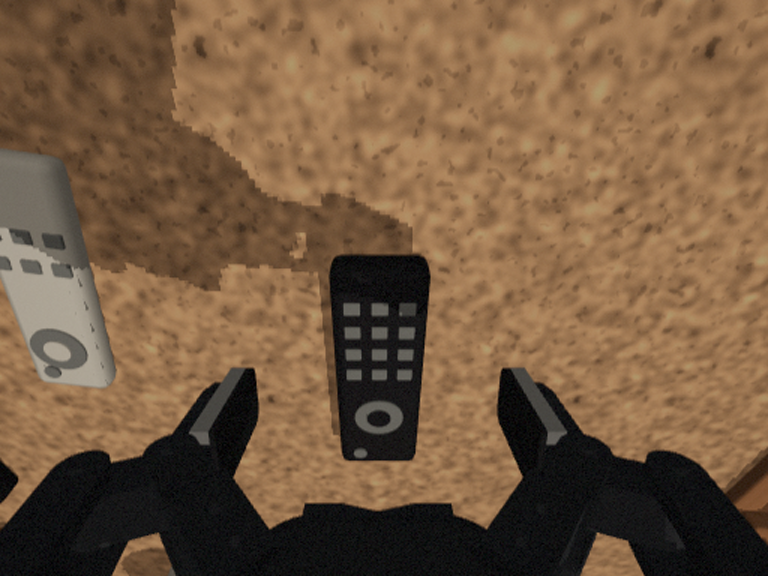

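The remote sits centred between the open fingers (centre column ≈380, finger midpoint ≈379), with its rear end at row 258. Next I'll descend and grip.

Emit:
send_rows([
  [[0,0.1,-2.0,0,0,0],[0,0,-2.0,0,0,0],[0,0,-1.2,0,0,0],[0,0,-0.6,0,0,0],[0,0,0,0,0,0],[0,0,0,0,0,0]],
])

```text
time: 4.82
tool_pos: [0.4769, -0.1287, 0.0032]
tool_rot: [0.794, -0.001, 0.608, 0.0]
contact_force: [0.3, 0.3, 0.7]
gripper_width: 0.998
```

Emit:
send_rows([
  [[0,0,0,0,0,0],[0,0,0,0,0,0],[0,0,0,0,0,0],[0,0,0,0,0,0],[0,0,0,0,0,0],[0,0,0,0,0,0],[0,0,0,0,0,0],[0,0,0,0,0,0]],
], fingers=1)

```text
time: 5.48
tool_pos: [0.4757, -0.1287, 0.0026]
tool_rot: [0.793, -0.001, 0.609, 0.0]
contact_force: [-2.1, -0.1, 6.1]
gripper_width: 0.521
```

```bash
python3 look.py w4
```

```text
5.4833 [ 0.4757 -0.1287  0.0026] [[0.259, -0.001, 0.966], [-0.001, 1.0, 0.001], [-0.966, -0.001, 0.259]] 0.521069427301459 [-2.1 -0.1  6.1]
```

View pics/w4.png

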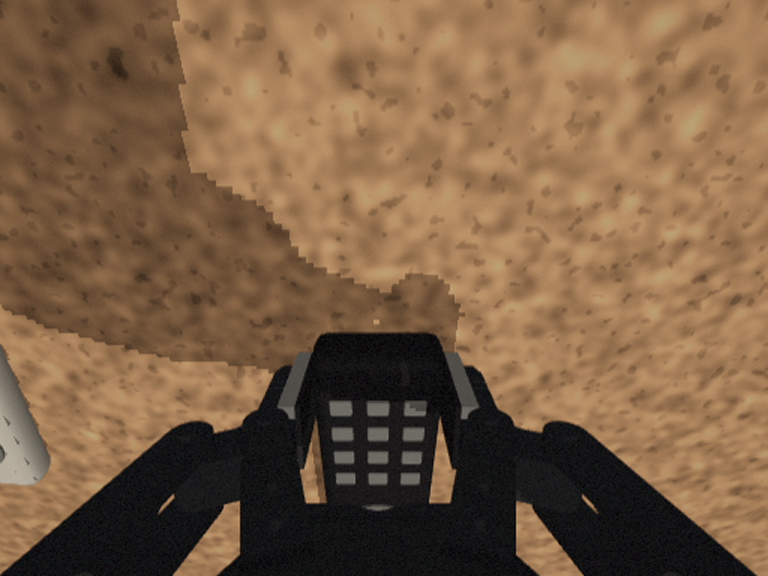

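Emit:
send_rows([
  [[0,0,1.5,0,0,0],[0,0,2.5,0,0,0],[0,0,2.5,0,0,0],[-0.8,3.5,1,0,0,-0.014],[-0.8,3.5,0,0,0,-0.014],[-0.8,3.5,0,0,0,-0.014],[-0.8,3.5,0,0,0,-0.014],[-0.8,3.5,0,0,0,-0.014],[-0.8,3.5,0,0,0,-0.014],[-0.8,3.5,0,0,0,-0.014],[-0.8,3.5,0,0,0,-0.014],[-0.8,3.5,0,0,0,-0.014]],
])

```text
time: 6.53
tool_pos: [0.4016, 0.1883, 0.076]
tool_rot: [0.791, 0.038, 0.608, -0.05]
contact_force: [1.8, -0.7, -1.4]
gripper_width: 0.521
```

Emit:
send_rows([
  [[-0.1,3.4,0,0,0,-0.014],[0,0,-1.5,0,0,0],[0,0,-1.5,0,0,0],[0,0,0,0,0,0],[0,0,0,0,0,0],[0,0,0,0,0,0]],
])

```text
time: 7.03
tool_pos: [0.4019, 0.2205, 0.0465]
tool_rot: [0.791, 0.042, 0.608, -0.055]
contact_force: [0.7, 1.0, -0.2]
gripper_width: 0.524
```

```bash
python3 look.py w5 bed_point short_remote_center
python3 - <<'E'
from h import *
im=manip.grab_frame("side"); save(cv2.resize(im[90:230,60:280],None,fx=3.6,fy=3.6,interpolation=cv2.INTER_CUBIC),"side5.png")
im=manip.grab_frame("scene"); save(cv2.resize(im[100:240,250:450],None,fx=4,fy=4,interpolation=cv2.INTER_CUBIC),"scene5.png")
E
```

```text
7.0333 [0.4019 0.2205 0.0465] [[0.255, 0.139, 0.957], [-0.036, 0.99, -0.134], [-0.966, -0.0, 0.257]] 0.523931911530333 [ 0.7  1.  -0.2]
short_remote_center 0.77 [0.4479 0.2106 0.0586] [246. 313.]
```

View pics/w5.png

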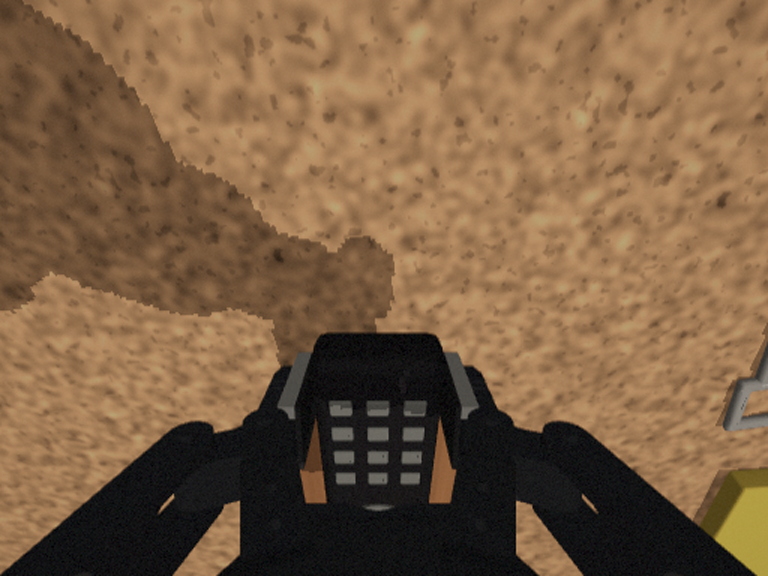

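View pics/side5.png

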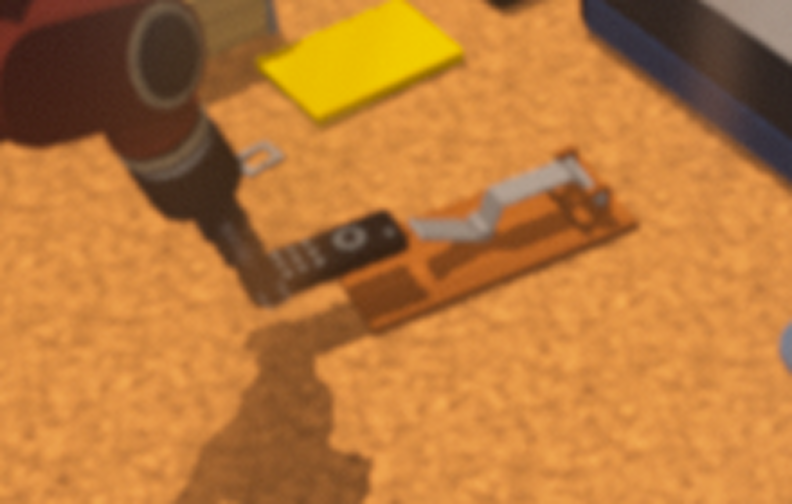

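View pics/scene5.png

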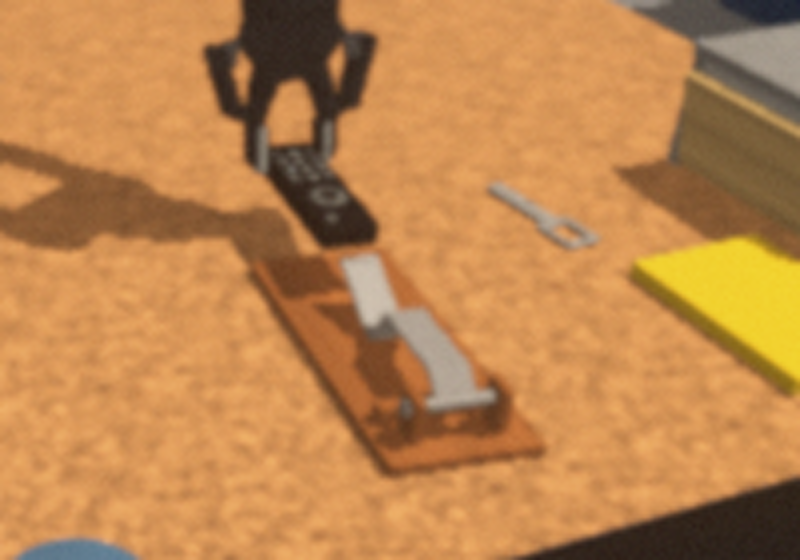

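Emit:
send_rows([
  [[0,0,-1.5,0,0,-0.003],[0,0,-1.0,0,0,0],[0,0,-0.6,0,0,0],[0,0,0,0,0,0],[0,0,0,0,0,0],[0,0,0,0,0,0]],
])

```text
time: 7.78
tool_pos: [0.4021, 0.2209, 0.0156]
tool_rot: [0.791, 0.043, 0.608, -0.056]
contact_force: [0.8, -0.4, -0.7]
gripper_width: 0.522
```

Emit:
send_rows([
  [[0,0,-0.2,0,0,0],[0,0,0,0,0,0],[0,0,0,0,0,0]],
])

```text
time: 8.03
tool_pos: [0.4019, 0.2209, 0.0135]
tool_rot: [0.791, 0.043, 0.608, -0.056]
contact_force: [0.5, 0.7, -1.2]
gripper_width: 0.523
```

Run:
```python
from h import *
im=manip.grab_frame("side"); save(cv2.resize(im[90:230,60:280],None,fx=3.6,fy=3.6,interpolation=cv2.INTER_CUBIC),"side6.png")
im=manip.grab_frame("scene"); save(cv2.resize(im[100:240,250:450],None,fx=4,fy=4,interpolation=cv2.INTER_CUBIC),"scene6.png")
```

```text
(no output)
```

View pics/side6.png

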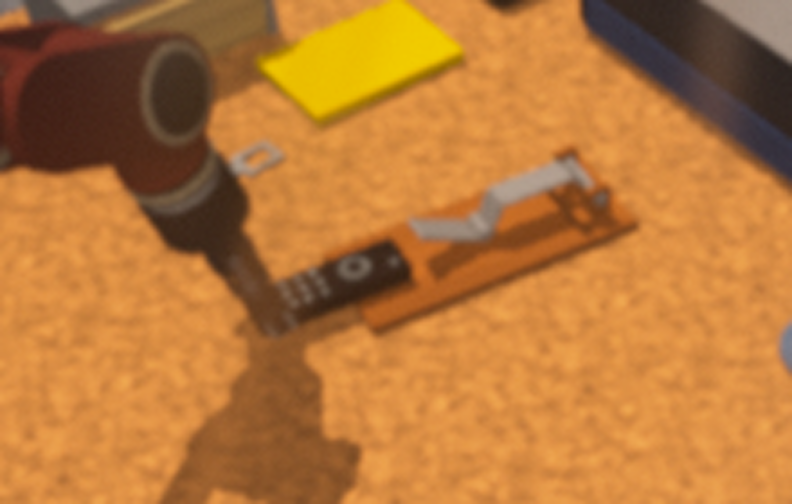

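View pics/scene6.png

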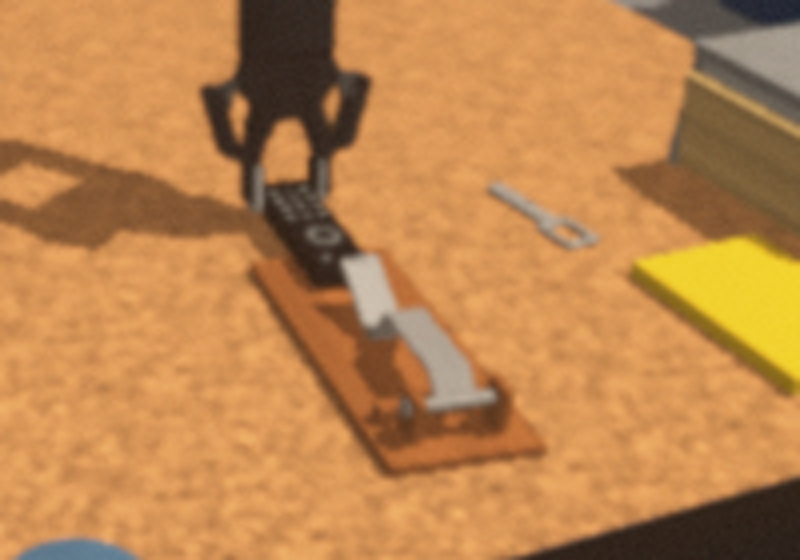

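Emit:
send_rows([
  [[0.99,-0.14,-0.05,0,0,0],[0.99,-0.14,0,0,0,0],[0.99,-0.14,0,0,0,0],[0.99,-0.14,0,0,0,0],[0.99,-0.15,0,0,0,0],[0.99,-0.14,0,0,0,0],[0,0,0,0,0,0],[0,0,0,0,0,0]],
])

```text
time: 8.8
tool_pos: [0.4622, 0.212, 0.0128]
tool_rot: [0.791, 0.043, 0.608, -0.057]
contact_force: [0.8, 0.6, -0.6]
gripper_width: 0.522
```

Emit:
send_rows([
  [[0.79,-0.11,0,0,0,0],[0.79,-0.12,0,0,0,0],[0.79,-0.11,0,0,0,0],[0.79,-0.12,0,0,0,0],[0,0,0,0,0,0],[0,0,0,0,0,0]],
])

```text
time: 9.3
tool_pos: [0.4936, 0.2076, 0.0129]
tool_rot: [0.791, 0.043, 0.607, -0.056]
contact_force: [1.8, -0.3, -1.5]
gripper_width: 0.522
```

```bash
python3 look.py w7
python3 - <<'E'
from h import *
im=manip.grab_frame("side"); save(cv2.resize(im[90:230,60:280],None,fx=3.6,fy=3.6,interpolation=cv2.INTER_CUBIC),"side7.png")
im=manip.grab_frame("scene"); save(cv2.resize(im[100:240,250:450],None,fx=4,fy=4,interpolation=cv2.INTER_CUBIC),"scene7.png")
E
```

```text
9.3 [0.4936 0.2076 0.0129] [[0.256, 0.141, 0.956], [-0.037, 0.99, -0.137], [-0.966, -0.0, 0.258]] 0.5222552730654633 [ 1.8 -0.3 -1.5]
```

View pics/side7.png

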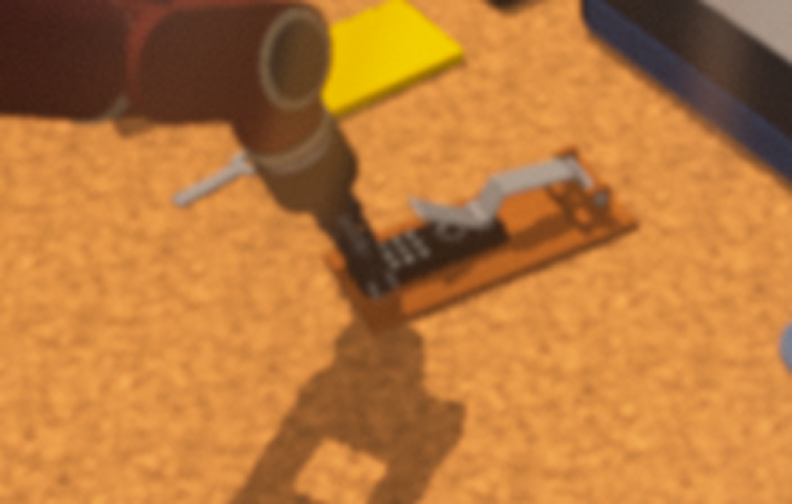

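View pics/scene7.png

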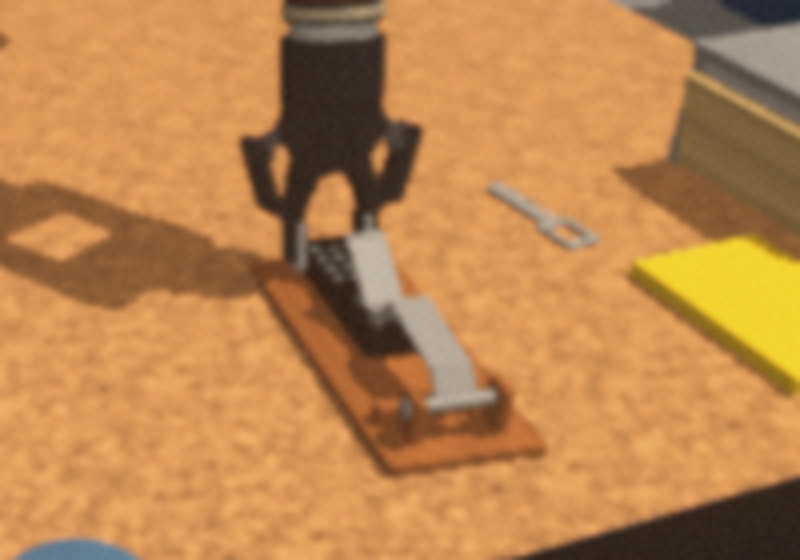

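View pics/w7.png

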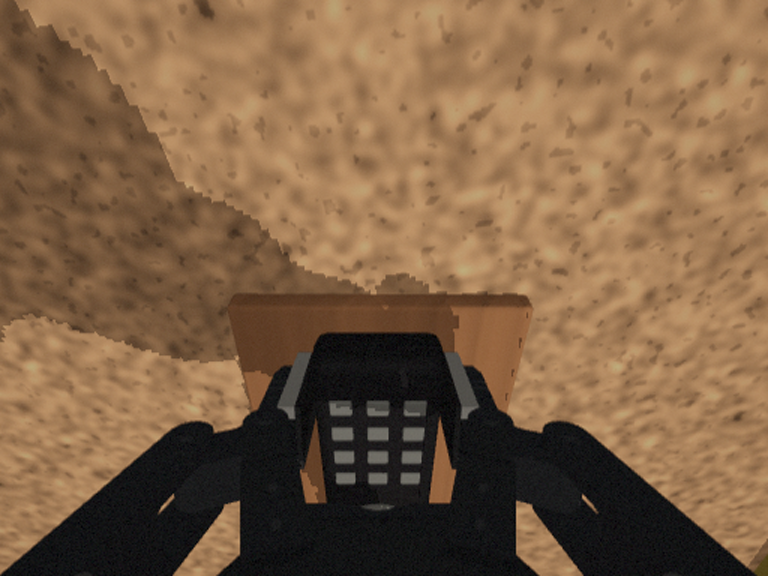

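Emit:
send_rows([
  [[0.59,-0.08,0,0,0,0],[0.59,-0.09,0,0,0,0],[0.59,-0.08,0,0,0,0],[0.59,-0.09,0,0,0,0],[0.3,-0.04,0,0,0,0],[0,0,0,0,0,0],[0,0,0,0,0,0]],
])

```text
time: 10.03
tool_pos: [0.5202, 0.2037, 0.0129]
tool_rot: [0.791, 0.043, 0.607, -0.056]
contact_force: [1.9, -0.2, -1.8]
gripper_width: 0.519
```

```bash
python3 look.py w8
python3 - <<'E'
from h import *
im=manip.grab_frame("side"); save(cv2.resize(im[90:230,60:280],None,fx=3.6,fy=3.6,interpolation=cv2.INTER_CUBIC),"side8.png")
E
```

```text
10.0333 [0.5202 0.2037 0.0129] [[0.256, 0.142, 0.956], [-0.037, 0.99, -0.137], [-0.966, -0.0, 0.258]] 0.5187312724362205 [ 1.9 -0.2 -1.8]
```

View pics/side8.png

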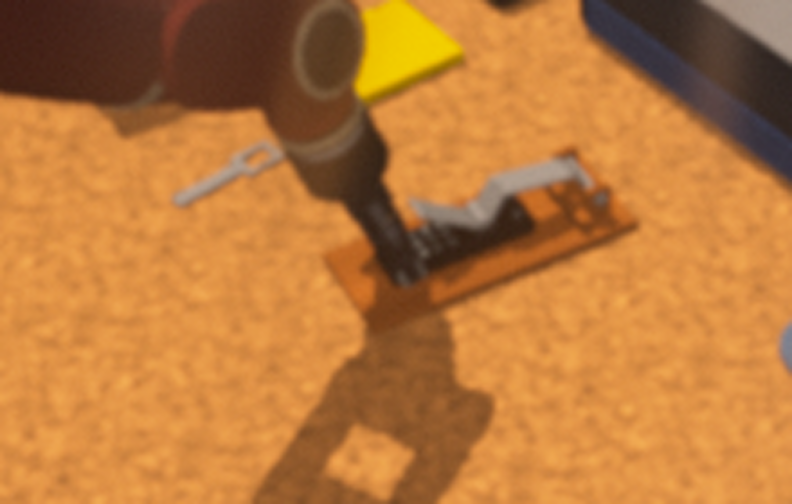

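View pics/w8.png

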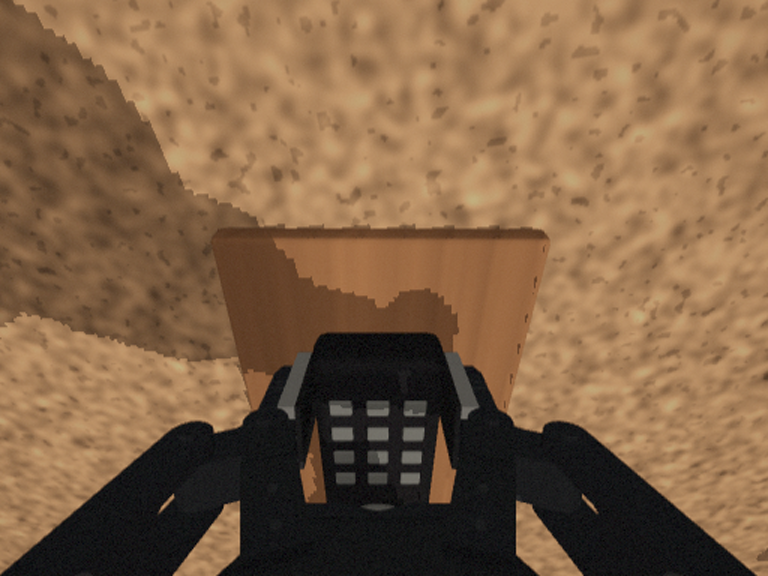

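Emit:
send_rows([
  [[0,0,0,0,0,0],[0,0,0,0,0,0],[0,0,0,0,0,0],[0,0,0,0,0,0],[0,0,0,0,0,0],[0,0,0,0,0,0]],
], fingers=0)

```text
time: 10.63
tool_pos: [0.5194, 0.204, 0.0129]
tool_rot: [0.791, 0.043, 0.608, -0.056]
contact_force: [1.3, 0.1, -0.2]
gripper_width: 1.002
```

Emit:
send_rows([
  [[-0.5,0.07,0.7,0,0,0],[-1.0,0.14,1.5,0,0,0],[-1.5,0.21,2.5,0,0,0],[-1.5,0.21,3,0,0,0],[-1.5,0.21,3,0,0.06,0],[-1,0.14,3,0,0.1,0],[-0.5,0,2,0,0.1,0],[0,0,0,0,0,0],[0,0,0,0,0,0]],
])

```text
time: 11.38
tool_pos: [0.4458, 0.2141, 0.172]
tool_rot: [0.707, 0.036, 0.704, -0.061]
contact_force: [0.0, -0.3, -0.3]
gripper_width: 1.0
```

```bash
python3 look.py w9 bed_point short_remote_center
python3 - <<'E'
from h import *
im=manip.grab_frame("side"); save(cv2.resize(im[90:230,60:280],None,fx=3.6,fy=3.6,interpolation=cv2.INTER_CUBIC),"side9.png")
im=manip.grab_frame("scene"); save(cv2.resize(im[100:240,250:450],None,fx=4,fy=4,interpolation=cv2.INTER_CUBIC),"scene9.png")
E
```

```text
11.3833 [0.4458 0.2141 0.172 ] [[0.002, 0.137, 0.991], [-0.035, 0.99, -0.137], [-0.999, -0.035, 0.007]] 1.0000851182856407 [ 0.  -0.3 -0.3]
bed_point 0.68 [0.5948 0.191  0.0073] [254. 283.]
short_remote_center 0.86 [0.564  0.1931 0.0224] [252. 269.]
```

View pics/side9.png

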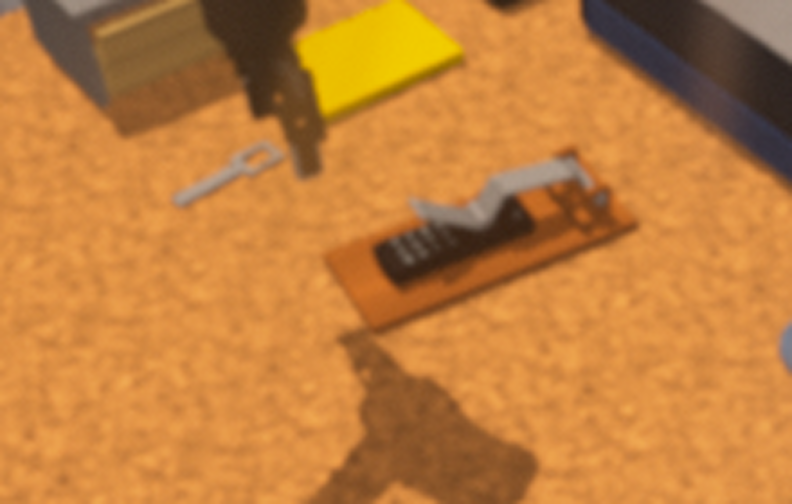

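View pics/w9.png

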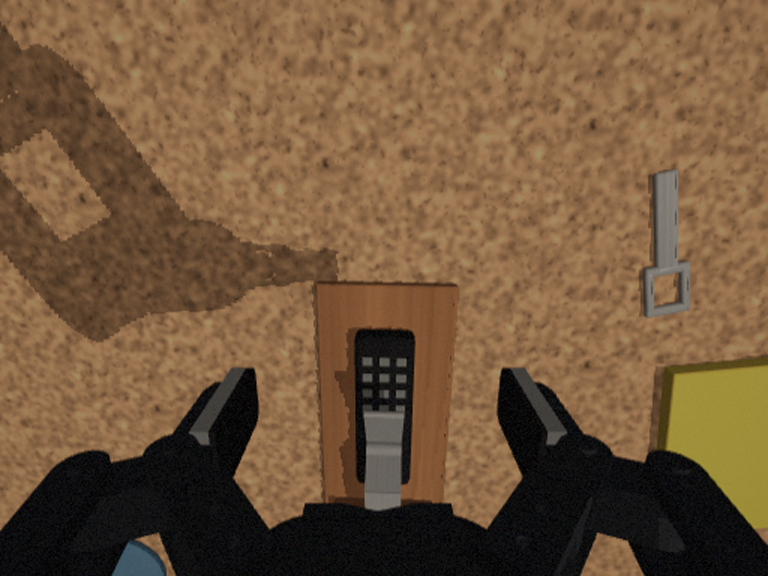

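View pics/scene9.png

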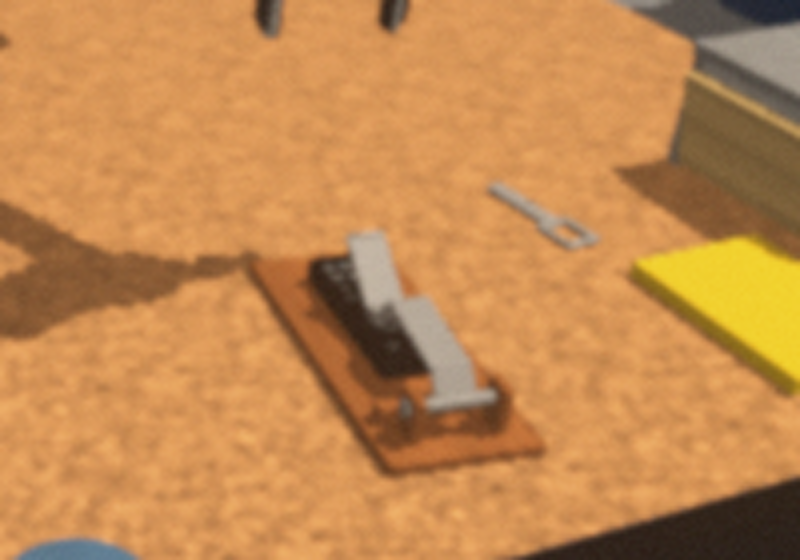

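Run:
```python
from h import *
v=np.load("v_w9.npz");V=lambda p:(v["K"],v["T"],(p[0]/1.5,p[1]/1.5))
P=lambda p,z:onz(*V(p),z)
a,b=P((316,284),.01),P((457,284),.01); m=(a+b)/2
n=(b-a)/np.linalg.norm(b-a); u=np.array([n[1],-n[0],0]); print("bed edge w",np.linalg.norm(b-a),"yaw",np.degrees(np.arctan2(u[1],u[0])))
for p,z in [((355,332),.028),((414,332),.028),((410,484),.028),((362,484),.028)]:
    d=P(p,z)-m; print(p,"bedx",(d@u-.13).round(4),"bedy",(d@n).round(4))
r=manip.trace("long_remote_center","scene"); K,T,_=cam("scene"); manip.grab_frame("scene")
print([w(T,x["centre"]).round(4) for x in manip.landmark_of("long_remote_center","scene")[:1]])
```

```text
bed edge w 0.10760348021849934 yaw -7.181635679336755
(355, 332) bedx -0.0981 bedy -0.0232
(414, 332) bedx -0.0983 bedy 0.0209
(410, 484) bedx 0.0444 bedy 0.0199
(362, 484) bedx 0.0453 bedy -0.0213
[array([ 0.5416, -0.4282,  0.0082])]
```

```bash
python3 -c "
from plant import manip
print(manip.state()['time']); print(manip.job_done())"
```

```text
11.7833
the job is handed in; nothing more can be done
None
```

The short remote is tucked into the walnut holder, under the sprung arm, and I handed the job in at 11.8 s. I gripped it at its rear end with the tool tilted 15°, set it on the bed, slid it in under the lip, let go and backed clear.

- **Position:** the last wrist picture puts its centre at about x = -27 mm on the bed (best is -25) and about 1 mm off the centre line. It is straight to within about a degree, and the front end is about 45 mm past the pad.
- **Fit:** in the side and scene views it lies flat with the arm's pad resting on it. I did not measure the arm's angle.
- **Long remote:** it still reads at (0.542, -0.428), against (0.541, -0.427) at the start, so it has not moved.
- **Forces:** the highest reading was about 6 N, while the fingers were closing. Sliding in read about 2 N.
- **Disagreements:**
    - My two-view height for the bed corner came out at 5.6 mm against the stated 10. The networks gave 7–10 mm, and the remote seated at the stated height.
    - At the start, bed and remote positions from the scene and side cameras differed by 8–11 mm in x. I used the wrist camera's measurements for the bed and remote positions.

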